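Emboss a card with the hand tamper

TASK

A card is clamped in the round embosser with the sprung brass plate. Pick up the wooden-handled tamper, press its flat foot squarely down on the middle of the plate until the plate is fully home and level, and hold it there for about a second. Then stand the tamper upright on the bare table, clear of the embosser, and let go so that the plate is left sprung up.

Things in the scene. Friction and masses are not known exactly. Their poses are not given: they have to be found in the camera images.
- tamper: hand tamper standing upright, 85 mm tall, about 0.3 kg: flat round steel foot 62 mm across and 14 mm thick, cone-shaped neck up to 22 mm, then a round upright wooden handle 30 mm across from 26 to 70 mm above the underside, with a blue band and domed end above. Grasp the handle about 55 mm above the underside, from any side. Origin: centre of the flat underside; z points up along the handle.
- embosser: hand embosser, fixed to the table: round dark base 130 mm across and 12 mm thick, a white six-sided card on it, and above it a grey collar ring 108 mm across whose rim is 38 mm above the table. In the collar sits a round brass plate 88 mm across. Origin: centre of the underside; z up.
- plate_travel (a joint): how far the brass plate is pushed down, in m: 0 sprung fully up, 0.012 fully home on its stop. The spring pushes back with about 2 N at first and about 11 N just before the stop. The plate can also rock up to 0.3 rad on its spring if pressed off-centre; pressed by a level foot it stays level.
- plate_top (a point): centre of the brass plate's flat top, 52 mm above the table when sprung up and 40 mm (2 mm above the collar's rim) when fully home; z points up out of the plate and leans if the plate rocks. A thin copper circle 68 mm across is drawn round it.

How it is judged:
On the way:
1. the tamper, upright within 10 degrees and within 20 mm of the plate's middle, holds the plate down to at least 10 of its 12 mm, the plate level within 10 degrees, for 0.8 s (value of joint plate_travel above 0.01 m and angle between each of plate_top, tamper's own z axis and vertical below 0.1745 rad and horizontal distance between tamper and plate_top below 0.02 m and contact force between tamper and embosser above 3 N), for 0.8 s.
At the end, for the whole second after the job is handed in: The tamper stands at rest on the table top (underside below 10 mm), upright within 10 degrees, off the embosser (centres more than 96 mm apart), and the plate has sprung back to within 3 mm of its top (height (world z) of tamper below 0.01 m and angle between tamper's own z axis and vertical below 0.1745 rad and horizontal distance between tamper and embosser above 0.096 m and linear speed of tamper below 0.02 m/s and value of joint plate_travel below 0.003 m); the robot touches nothing.
It fails at once if the fingers press on the embosser instead of the tamper (more than 3 N) (contact force between the fingers and embosser above 3 N).
It also fails if it takes over 48 s, if anything falls off the work surface, if the arm or the gripper's body presses on something with over 40 N, if the wrist force passes 120 N, or if a joint passes its speed limit or range.

ROBOT

A 7-joint arm with a two-finger parallel gripper is mounted at the origin on the work surface; the furniture and walls round the work are solid. World frame = base frame: x ahead of the robot, y to its left, z up, the work surface at z = 0. Lengths are in m, angles in rad, forces in N, time in s.
With the tool pointing down it reaches from about 0.375 to 0.925 m from the base axis. Payload 3.1 kg.
Tool frame: the origin (TCP) lies midway between the tips of the shut fingers; the grasp point (between the pads) lies 19 mm behind it; x points along the fingers, y is the direction in which the jaws open and shut, and the axes are right-handed (so a half turn about x gives the same grasp; the last joint's range is limited). The gripper opens to 85 mm and grips with 20 to 120 N. Pads are 22 mm wide; open, the fingers measure 114 mm over their backs; the gripper's body (76 mm by 85 mm) begins 54 mm behind the grasp point. The pads swing forward as they close: fully open they stand 13 mm farther back than shut.
Start: joints at [1.114, 0.383, 0.044, 1.598, -0.018, 1.161, -0.05], TCP at [0.228, -0.609, 0.231] pointing down, gripper open.
Joint ranges: [-2.61, 2.61], [-0.41, 2.15], [-1.48, 1.57], [0, 2.5], [-1.57, 4.71], [0.05, 1.97], [-2.85, 2.85]. Speed limits (rad/s): [2.79, 2.79, 3.14, 3.14, 3.14, 3.14, 3.14].

INTERFACE

Orientations are given as [roll, pitch, yaw] about the fixed x, y, z axes, in that order (R = Rz(yaw) Ry(pitch) Rx(roll)).
In Python, from workcell import readout, read_camera, arm gives the robot as it stands.
- The arm moves only by the shell command python3 -m handwheel 'ROWS' [FORCE]. ROWS is JSON, one flat list of numbers, 7 for each row, row after row: the shift along the tool's x, y, z in mm, then the turn, a rotation vector about the tool's x, y, z in rad, then the finger opening in mm, from 0 to 85.4. A call has 1 to 20 rows; each row shifts and turns the commanded pose from where the row before left it, along the tool's axes as they then stand; what a row does not reach is not made up. A row lasts 1/8 s, in which the tool goes at most 62.5 mm and 10.7 degrees, less where a joint would pass 70% of its speed; a pose out of reach is approached as far as the arm can. A call with a gripper value outside its range is refused whole. The fingers move at their own pace and stop on an object; FORCE is the grip in N (left out, the last holds). Time passes only in rows, so rows that do not move let the fingers close. It gives the time, the measured TCP pose, the force and the opening at its end, in the units of the state.
- readout.get_state(): the state, without advancing time (a new reading comes with each control period).
- read_camera(name): name is "scene" or "top" or "wrist"; returns a dict with "color" (420x560x3 uint8, blue, green, red), "range_z" (420x560 float32, m along the optical axis (not along the pixel's ray), 0 where there is no reading), "fx", "fy", "cx", "cy" (pixels), "k1" (the pictures are not rectified: a ray, as slopes to the right and down, at radius r is drawn at 1 + k1 r^2 times it, then the intrinsics apply), "position" and "attitude" of the camera in the world; the wrist camera has in their place "T_tool_cam" (4x4, takes a point from camera to tool coordinates, whose origin is the TCP and whose axes are the tool frame's). Camera axes: x right, y up, looking along -z (the intrinsics and any distortion apply to the point x, -y, -z); pixel columns grow to the right and rows downward; lengths in m; the calibration is good to about 2 mm. A picture is of the moment at which its call begins: read the wrist's pose just before it.
- arm.sign_off(): hands the job in, once; it reports no verdict.
The state is a dict: "time": time; "joint_positions": joint angles; "joint_vel": joint speeds; "joint_torque": joint torques, N m; "eef_pos": TCP position; "tool_rot": TCP orientation; "ft_force": force on the tool from outside, world axes, zero at the start; "torque": the same for the moment, N m; "grip_width": opening from 0.0 (shut) to 1.0 (fully open).
Only numpy, scipy, OpenCV 4.12 (cv2) and the standard library are available. Lean on these libraries where they do the work, as an engineer would, in place of code of your own. Each camera call takes 0.05 s, during which the arm holds its last target.

## Working session

There is one attempt and no reset: what is moved stays moved. The work goes in short steps, Python scripts to look and compute and a shell command to move; the robot and the scene stay as the last step left them, time stands still between calls to the robot, and variables do not carry over. Pictures are saved under pics/ and viewed, and the job is handed in when it is done.

```bash
mkdir -p pics; ls; python3 - <<'E'
from workcell import readout, read_camera
import cv2
s=readout.get_state()
for k,v in s.items(): print(k,v)
for n in ["scene","top","wrist"]:
    c=read_camera(n); cv2.imwrite(f"pics/{n}0.png",c["color"])
    print(n,{k:v for k,v in c.items() if k not in("color","range_z")})
E
```

```text
pics
time 0.0
joint_positions [ 1.11414231  0.38384675  0.04383133  1.59957429 -0.01789719  1.16118405
 -0.04989911]
joint_vel [-0.00064601  0.0003731   0.00134894 -0.00012297 -0.00013378  0.00022981
 -0.00080079]
joint_torque [-4.39997905e-06 -4.33465362e+01  1.02452338e+00 -2.49516946e+01
  1.05790253e-02  1.13934922e-02  3.57100525e-06]
eef_pos [ 0.22794707 -0.60771855  0.22987938]
tool_rot [-1.51628106  1.56817629  1.98424982]
ft_force [-0.17517066 -0.35854076  0.15114524]
torque [-0.00333822  0.03891096  0.03892778]
grip_width 1.0048055102665034
scene {'fx': 524.9237106825163, 'fy': 524.9237106825163, 'cx': 272.83184290798715, 'cy': 211.92581316121962, 'k1': -0.09293658106795988, 'position': array([0.05843508, 0.44833299, 0.56205793]), 'attitude': array([ 0.94847565,  0.02199278, -2.40777566])}
top {'fx': 544.9424204459755, 'fy': 544.9424204459755, 'cx': 279.5020313668895, 'cy': 203.50625681099285, 'k1': -0.19033928892968738, 'position': array([ 0.45773767, -0.07030994,  0.92019186]), 'attitude': array([ 0.05744906,  0.01400023, -1.56278657])}
wrist {'fx': 320.54216988152746, 'fy': 320.54216988152746, 'cx': 279.24733760828076, 'cy': 214.82187069309705, 'k1': -0.009094458374245551, 'T_tool_cam': array([[-4.05149093e-06,  3.01618818e-01, -9.53428597e-01,
        -1.42029302e-01],
       [ 9.99999998e-01, -6.39200789e-05, -2.44706207e-05,
        -1.11923639e-04],
       [-6.83240308e-05, -9.53428594e-01, -3.01618817e-01,
        -7.77835904e-02],
       [ 0.00000000e+00,  0.00000000e+00,  0.00000000e+00,
         1.00000000e+00]])}
```

View pics/scene0.png

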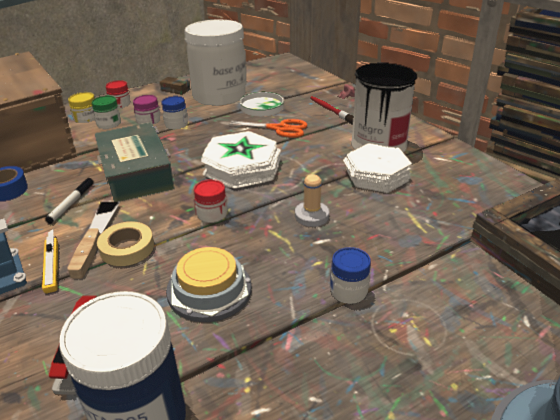

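View pics/top0.png

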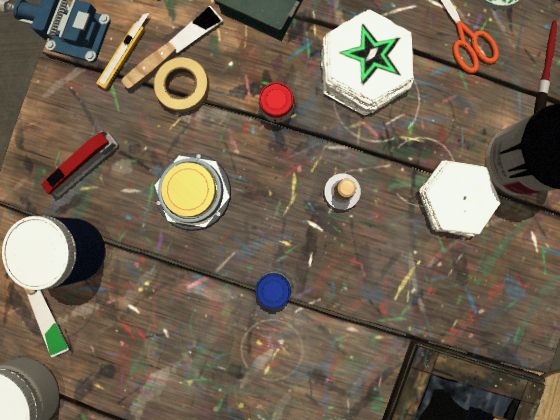

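View pics/wrist0.png

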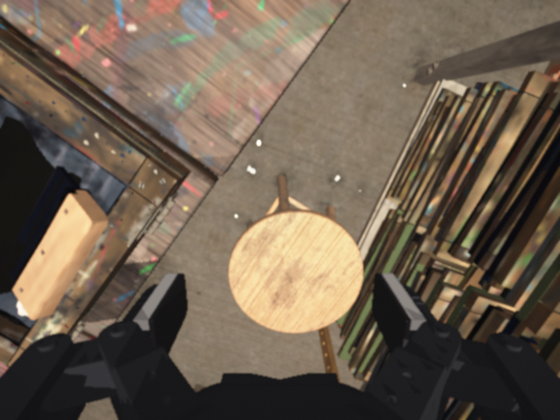

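The tamper's foot is near (342,192) in the top view with its dome at about (346,187). The plate is near (188,190). I'll enlarge both to refine these.

```bash
cat > h.py <<'E'
import numpy as np, cv2
from scipy.spatial.transform import Rotation as R
from workcell import readout, read_camera
def cam_pose(c,s=None):
    if "T_tool_cam" in c:
        T=np.eye(4);T[:3,:3]=R.from_euler('xyz',s["tool_rot"]).as_matrix();T[:3,3]=s["eef_pos"]
        return T@c["T_tool_cam"]
    T=np.eye(4);T[:3,:3]=R.from_euler('xyz',c["attitude"]).as_matrix();T[:3,3]=c["position"];return T
def rays(c,uv):
    K=np.array([[c["fx"],0,c["cx"]],[0,c["fy"],c["cy"]],[0,0,1]])
    p=cv2.undistortPoints(np.array(uv,float).reshape(-1,1,2),K,np.array([c["k1"],0,0,0,0.])).reshape(-1,2)
    return np.c_[p[:,0],-p[:,1],-np.ones(len(p))]
def on_z(c,uv,z,s=None):
    T=cam_pose(c,s);d=rays(c,uv)@T[:3,:3].T;o=T[:3,3]
    return o+d*((z-o[2])/d[:,2])[:,None]
def cloud(c,s=None):
    h,w=c["range_z"].shape;v,u=np.mgrid[:h,:w]
    T=cam_pose(c,s);P=rays(c,np.c_[u.ravel(),v.ravel()])*c["range_z"].reshape(-1,1)
    return (P@T[:3,:3].T+T[:3,3]).reshape(h,w,3)
def circ(P):
    A=np.c_[2*P[:,:2],np.ones(len(P))];x=np.linalg.lstsq(A,(P[:,:2]**2).sum(1),rcond=None)[0]
    return x[:2],np.sqrt(x[2]+x[0]**2+x[1]**2)
E
python3 - <<'E'
from h import *
for n,bx in [("top",[(142,145,90,90),(302,150,80,80)]),("scene",[(155,230,110,100),(270,160,90,80)])]:
    c=read_camera(n)
    ims=[cv2.resize(c["color"][y:y+h,x:x+w],(400,400),interpolation=cv2.INTER_CUBIC) for x,y,w,h in bx]
    cv2.imwrite(f"pics/{n}_zoom.png",np.hstack(ims))
    P=cloud(c)
    tab=P[(c["range_z"]>0)]
    for x,y,w,h in bx:
        q=P[y:y+h,x:x+w].reshape(-1,3)
        print(n,"z pct",np.percentile(q[:,2],[1,10,30,50,90,99]).round(4))
    x,y,w,h=bx[1];q=P[y:y+h,x:x+w].reshape(-1,3)
    for lo,hi in [(.03,.06),(.06,.075),(.075,.09),(.009,.018)]:
        m=(q[:,2]>lo)&(q[:,2]<hi); print(lo,m.sum(),q[m].mean(0).round(4))
    x,y,w,h=bx[0];q=P[y:y+h,x:x+w].reshape(-1,3)
    m=(q[:,2]>.046)&(q[:,2]<.06);print("plate",m.sum(),q[m].mean(0).round(4))
c=read_camera("top")
print(on_z(c,[(188,190)],.052),on_z(c,[(342,192)],.014),on_z(c,[(347,188)],.083))
E
```

```text
top z pct [-0.002   0.0002  0.0022  0.0138  0.0542  0.0566]
top z pct [-0.004  -0.0009  0.0005  0.0015  0.016   0.086 ]
0.03 36 [ 0.5234 -0.1526  0.0442]
0.06 27 [ 0.5245 -0.1527  0.0684]
0.075 285 [ 0.5306 -0.161   0.0832]
0.009 635 [ 0.5298 -0.1596  0.015 ]
plate 2299 [0.5297 0.0902 0.0535]
scene z pct [-0.0031 -0.0014 -0.0003  0.0012  0.052   0.1638]
scene z pct [-0.0043 -0.0017 -0.0006  0.0001  0.0287  0.0834]
0.03 366 [ 0.5367 -0.202   0.0414]
0.06 126 [ 0.5236 -0.1518  0.0676]
0.075 159 [ 0.5276 -0.1562  0.0811]
0.009 482 [ 0.5429 -0.1661  0.0137]
plate 1954 [0.5251 0.0942 0.0516]
[[0.52830696 0.08983965 0.052     ]] [[ 0.52974944 -0.16139957  0.014     ]] [[ 0.53052083 -0.16220857  0.083     ]]
```

View pics/top_zoom.png

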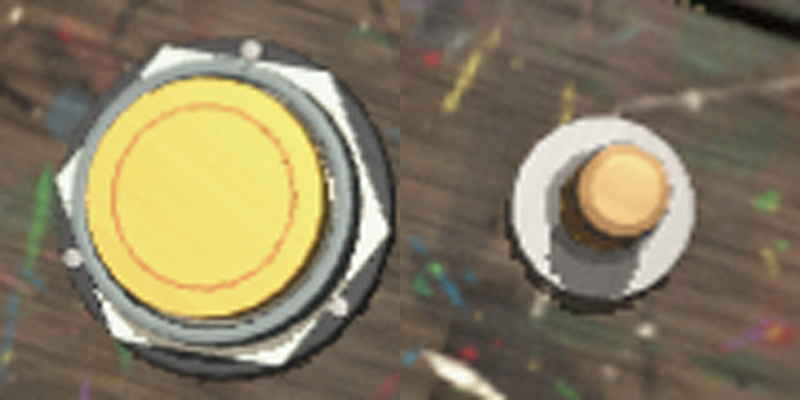

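View pics/scene_zoom.png

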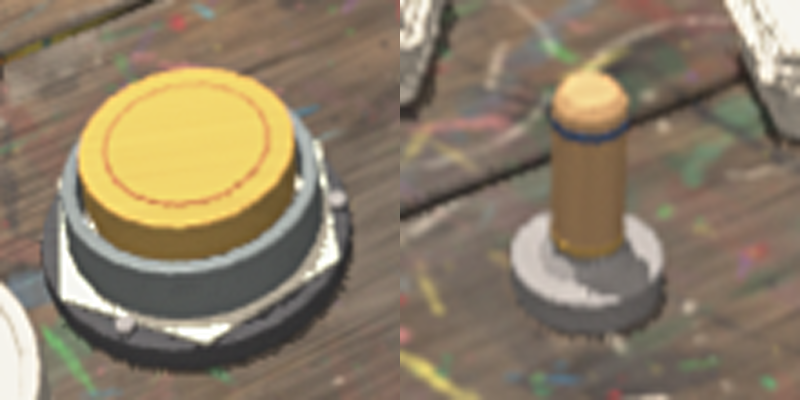

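```bash
python3 - <<'E'
from h import *
s=readout.get_state();M=R.from_euler('xyz',s["tool_rot"]).as_matrix();print(M.round(4),s["time"])
c=read_camera("top")
print("top",on_z(c,[(187.8,189.1)],.052),on_z(c,[(342.6,191.5)],.014),on_z(c,[(346.8,188)],.083))
P=cloud(c)
# highest things along the path
q=P.reshape(-1,3);m=(q[:,0]<.65)&(q[:,1]<-.15)&(q[:,2]>.12);print(m.sum(),q[m].min(0) if m.any() else 0,q[m].max(0) if m.any() else 0)
c=read_camera("scene")
print("scene",on_z(c,[(206.4,265.8)],.052),on_z(c,[(312.3,211.6)],.014))
tgt=np.array([.529,-.161,.20]);print("shift mm tool",(M.T@(tgt-s["eef_pos"])*1000).round(1))
E
```

```text
[[-4.000e-04  3.513e-01 -9.363e-01]
 [ 9.000e-04 -9.363e-01 -3.513e-01]
 [-1.000e+00 -9.000e-04  0.000e+00]] 0.3
top [[0.52976003 0.0901945  0.052     ]] [[ 0.53059472 -0.16240454  0.014     ]] [[ 0.5305183  -0.16189855  0.083     ]]
3175 [ 0.52646518 -0.48979987  0.12001914] [ 0.64993717 -0.41154556  0.17153842]
scene [[0.52660101 0.09159802 0.052     ]] [[ 0.52589597 -0.15747579  0.014     ]]
shift mm tool [  31.1 -313.1 -438.8]
```

```bash
python3 -m handwheel '[0,-26,-36,0,0,0,85, 0,-26,-36,0,0,0,85, 0,-26,-36,0,0,0,85, 0,-26,-36,0,0,0,85, 0,-26,-36,0,0,0,85, 0,-26,-36,0,0,0,85, 0,-26,-36,0,0,0,85, 0,-26,-36,0,0,0,85, 0,-26,-36,0,0,0,85, 0,-26,-36,0,0,0,85, 0,-26,-36,0,0,0,85, 0,-26,-36,0,0,0,85, 0,0,0,0,0,0,85]' 60
python3 - <<'E'
from h import *
s=readout.get_state();c=read_camera("wrist");cv2.imwrite("pics/w1.png",c["color"])
M=R.from_euler('xyz',s["tool_rot"]).as_matrix()
print(s["time"],s["eef_pos"],M.round(4).tolist())
P=cloud(c,s);q=P[200:330,180:380].reshape(-1,3)
m=(q[:,2]>.076)&(q[:,2]<.095)&(np.hypot(q[:,0]-.53,q[:,1]+.16)<.04);print(m.sum(),q[m].mean(0))
E
```

```text
time: 2.02
eef_pos: [0.5257, -0.1593, 0.2318]
tool_rot: [-2.684, 1.568, 0.826]
ft_force: [-0.2, -0.1, -0.0]
grip_width: 0.995
2.025 [ 0.52565421 -0.1593495   0.23178277] [[0.0021, 0.3594, -0.9332], [0.0023, -0.9332, -0.3594], [-1.0, -0.0014, -0.0028]]
220 [ 0.52429392 -0.16477007  0.08213846]
```

View pics/w1.png

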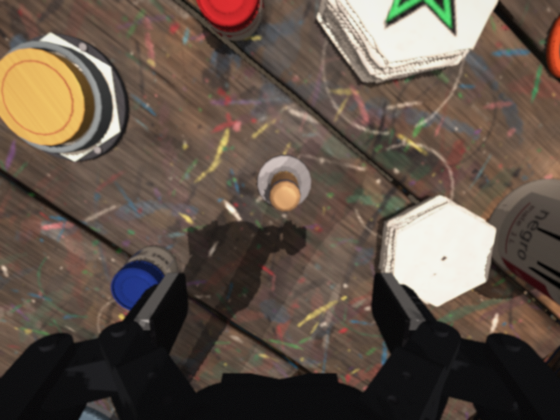

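```bash
python3 - <<'E'
from h import *
s=readout.get_state();c=read_camera("wrist")
print(s["eef_pos"])
cv2.imwrite("pics/w1z.png",np.hstack([cv2.resize(c["color"][y:y+h,x:x+w],(400,400),interpolation=cv2.INTER_CUBIC) for x,y,w,h in [(250,150,70,70),(0,30,130,130)]]))
print(on_z(c,[(285,182)],.014,s),on_z(c,[(285,193)],.08,s),on_z(c,[(42,97)],.052,s))
E
```

```text
[ 0.52420802 -0.16244236  0.23149739]
[[ 0.52969119 -0.16722146  0.014     ]] [[ 0.53220564 -0.16504816  0.08      ]] [[0.53133419 0.08110164 0.052     ]]
```

View pics/w1z.png

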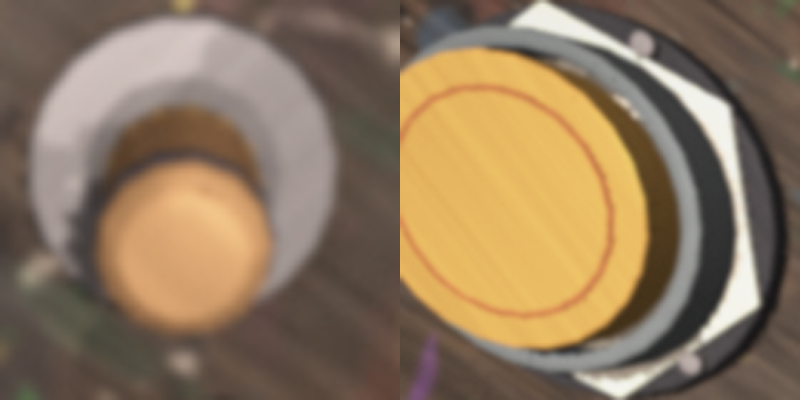

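```bash
python3 - <<'E'
from h import *
for i in range(3):
    s=readout.get_state();c=read_camera("wrist");print(s["eef_pos"],s["time"])
print(on_z(c,[(282,178.5)],.014,s),on_z(c,[(282.6,192.9)],.08,s),on_z(c,[(34,95)],.052,s))
P=cloud(c,s);q=P[140:240,220:340].reshape(-1,3)
m=(q[:,2]>.078)&(q[:,2]<.095);print(m.sum(),q[m].mean(0))
m=(q[:,2]>.009)&(q[:,2]<.018);print(m.sum(),np.median(q[m],0))
M=R.from_euler('xyz',s["tool_rot"]).as_matrix();print(s["tool_rot"],(M.T@(np.array([.529,-.163,.036])-s["eef_pos"])*1000).round(1))
E
```

```text
[ 0.52323278 -0.1645744   0.23132808] 2.125
[ 0.52268258 -0.16583942  0.23119966] 2.175
[ 0.52239664 -0.16646677  0.23118312] 2.225
[[ 0.53022936 -0.16690334  0.014     ]] [[ 0.52956672 -0.16713513  0.08      ]] [[0.53039439 0.08379469 0.052     ]]
686 [ 0.53174817 -0.16191065  0.08200421]
1268 [ 0.54163629 -0.15463572  0.01344483]
[ 0.58502007  1.56973971 -2.20017047] [195.2  -1.1  -7.6]
```

```bash
python3 -m handwheel '[12,0,0,0,0,0,85, 12,0,0,0,0,0,85, 12,0,0,0,0,0,85, 0,0,0,0,0,0,85, 0,0,0,0,0,0,85, 0,0,0,0,0,0,85]'
python3 - <<'E'
from h import *
s=readout.get_state();c=read_camera("wrist");print(s["eef_pos"],s["time"])
M=R.from_euler('xyz',s["tool_rot"]).as_matrix();print(s["tool_rot"])
x0,y0,w,h=230,130,100,100
cv2.imwrite("pics/w2z.png",cv2.resize(c["color"][y0:y0+h,x0:x0+w],(600,600),interpolation=cv2.INTER_CUBIC))
P=cloud(c,s);q=P[y0:y0+h,x0:x0+w].reshape(-1,3)
m=(q[:,2]>.078)&(q[:,2]<.095);print(m.sum(),q[m].mean(0))
E
```

```text
time: 3.02
eef_pos: [0.5237, -0.1648, 0.1958]
tool_rot: [2.551, 1.57, -0.232]
ft_force: [-1.2, -0.0, 0.8]
grip_width: 0.994
[ 0.52370838 -0.16479474  0.19584371] 3.025
[ 2.55094914  1.56961094 -0.23164704]
870 [ 0.53191304 -0.1619052   0.08200092]
```

View pics/w2z.png

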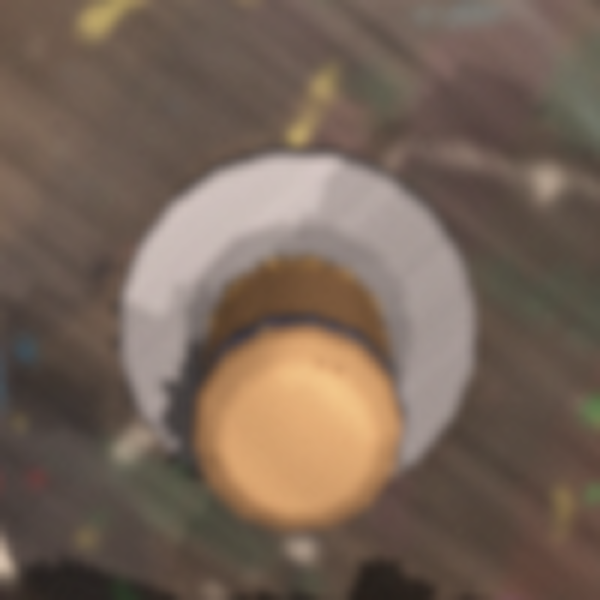

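```bash
python3 - <<'E'
from h import *
s=readout.get_state();c=read_camera("wrist")
p=on_z(c,[(279.8,183.3),(279.8,200.8)],.014,s)[0],on_z(c,[(279.8,200.8)],.075,s)[0];print(p,s["eef_pos"])
M=R.from_euler('xyz',s["tool_rot"]).as_matrix()
for t in p: print((M.T@(np.array([*t[:2],.036])-s["eef_pos"])*1000).round(1))
E
```

```text
(array([ 0.53272649, -0.16203795,  0.014     ]), array([ 0.53055602, -0.16270017,  0.075     ])) [ 0.52365098 -0.16481345  0.19585428]
[159.9   0.5  -9.3]
[159.9   0.3  -7.1]
```

```bash
python3 -m handwheel '[0,0,-8,0,0,0,85, 30,0,0,0,0,0,85, 30,0,0,0,0,0,85, 30,0,0,0,0,0,85, 25,0,0,0,0,0,85, 15,0,0,0,0,0,85, 10,0,0,0,0,0,85, 0,0,0,0,0,0,85, 0,0,0,0,0,0,85]'
python3 - <<'E'
from h import *
s=readout.get_state();c=read_camera("wrist");cv2.imwrite("pics/w3.png",c["color"]);M=R.from_euler('xyz',s["tool_rot"]).as_matrix()
print(s["eef_pos"],s["ft_force"],(M.T@(np.array([.531,-.1622,.036])-s["eef_pos"])*1000).round(1),M[:,0])
E
```

```text
time: 4.25
eef_pos: [0.5316, -0.1622, 0.0562]
tool_rot: [2.513, 1.569, -0.269]
ft_force: [0.6, -0.4, -0.1]
grip_width: 0.996
[ 0.53160441 -0.16215303  0.05620687] [ 0.59235251 -0.42938855 -0.05370316] [20.2 -0.2  0.6] [ 1.83071937e-03 -5.05575908e-04 -9.99998196e-01]
```

View pics/w3.png

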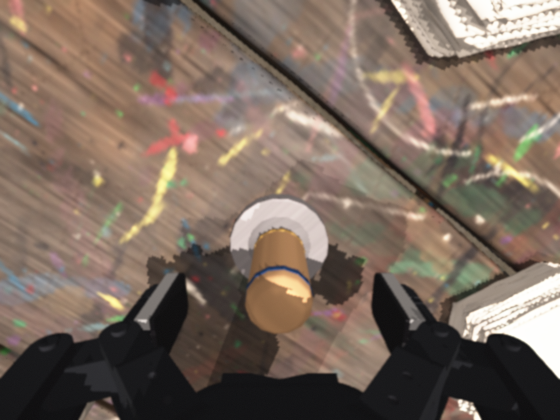

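The handle is midway between the fingers at column 279, so I'll go down the last 20 mm and grip.

```bash
python3 -m handwheel '[12,0,0,0,0,0,85, 8,0,0,0,0,0,85, 0,0,0,0,0,0,85, 0,0,0,0,0,0,85, 0,0,0,0,0,0,20, 0,0,0,0,0,0,20, 0,0,0,0,0,0,20, 0,0,0,0,0,0,20, 0,0,0,0,0,0,20, 0,0,0,0,0,0,20, 0,0,0,0,0,0,20, 0,0,0,0,0,0,20]' 80
python3 -m handwheel '[-15,0,0,0,0,0,20, -20,0,0,0,0,0,20, -20,0,0,0,0,0,20, -15,0,0,0,0,0,20, 0,0,0,0,0,0,20, 0,0,0,0,0,0,20]'
python3 - <<'E'
from h import *
s=readout.get_state();c=read_camera("wrist");cv2.imwrite("pics/w4.png",c["color"]);M=R.from_euler('xyz',s["tool_rot"]).as_matrix()
print(s["eef_pos"],s["time"],M)
c2=read_camera("scene");cv2.imwrite("pics/s4.png",c2["color"])
print((M.T@(np.array([.530,.090,.11])-s["eef_pos"])*1000).round(1))
E
```

```text
time: 5.8
eef_pos: [0.5311, -0.1623, 0.0357]
tool_rot: [2.293, 1.57, -0.49]
ft_force: [0.8, -1.1, 4.6]
grip_width: 0.336
time: 6.55
eef_pos: [0.5297, -0.1617, 0.1045]
tool_rot: [-0.649, 1.569, 2.852]
ft_force: [-0.1, 0.7, -3.8]
grip_width: 0.34
[ 0.52969393 -0.1616876   0.10446056] 6.55 [[-1.86397422e-03  3.51214491e-01 -9.36293174e-01]
 [ 5.55629249e-04 -9.36294292e-01 -3.51216016e-01]
 [-9.99998108e-01 -1.17488947e-03  1.55008337e-03]]
[  -5.4 -235.6  -88.7]
```

View pics/w4.png

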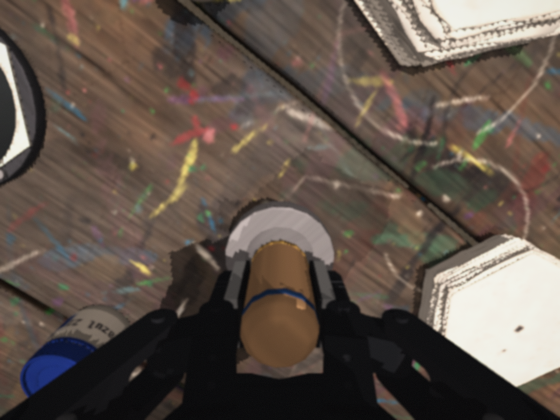

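View pics/s4.png

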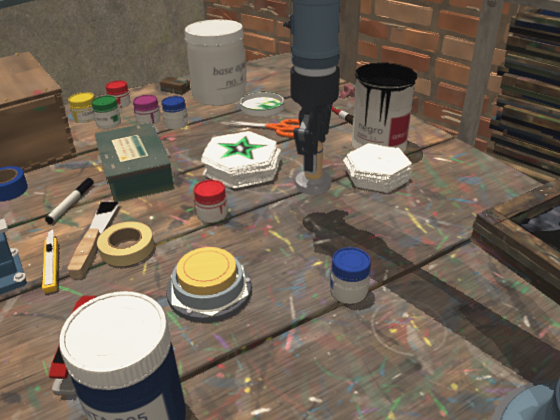

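```bash
python3 -m handwheel '[-15,0,0,0,0,0,20, -15,-15,-6,0,0,0,20, 0,-27,-10,0,0,0,20, 0,-27,-10,0,0,0,20, 0,-27,-10,0,0,0,20, 0,-27,-10,0,0,0,20, 0,-27,-10,0,0,0,20, 0,-27,-10,0,0,0,20, 0,-27,-10,0,0,0,20, 0,-19,-7,0,0,0,20, 0,-12,-5,0,0,0,20, 0,0,0,0,0,0,20, 0,0,0,0,0,0,20, 0,0,0,0,0,0,20]'
python3 - <<'E'
from h import *
s=readout.get_state();c=read_camera("wrist");cv2.imwrite("pics/w5.png",c["color"]);M=R.from_euler('xyz',s["tool_rot"]).as_matrix()
print(s["eef_pos"],s["time"],M)
print((M.T@(np.array([.530,.090,.11])-s["eef_pos"])*1000).round(1))
for n in("scene","top"):
    c=read_camera(n);cv2.imwrite(f"pics/{n}5.png",c["color"])
x,y,w,h=130,150,150,160
c=read_camera("scene");cv2.imwrite("pics/scene5z.png",cv2.resize(c["color"][y:y+h,x:x+w],None,fx=3.7,fy=3.7,interpolation=cv2.INTER_CUBIC))
E
```

```text
time: 8.4
eef_pos: [0.5306, 0.0874, 0.1352]
tool_rot: [0.912, 1.57, -1.873]
ft_force: [0.4, 0.6, -2.9]
grip_width: 0.337
[0.53060965 0.08741107 0.13521293] 8.4 [[-2.40913071e-04  3.48993666e-01 -9.37125052e-01]
 [-7.72996026e-04 -9.37124864e-01 -3.48993398e-01]
 [-9.99999672e-01  6.40316870e-04  4.95536346e-04]]
[25.2 -2.7 -0.3]
```

View pics/w5.png

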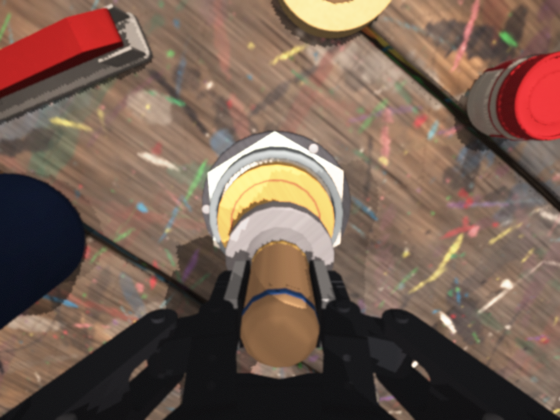

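View pics/scene5z.png

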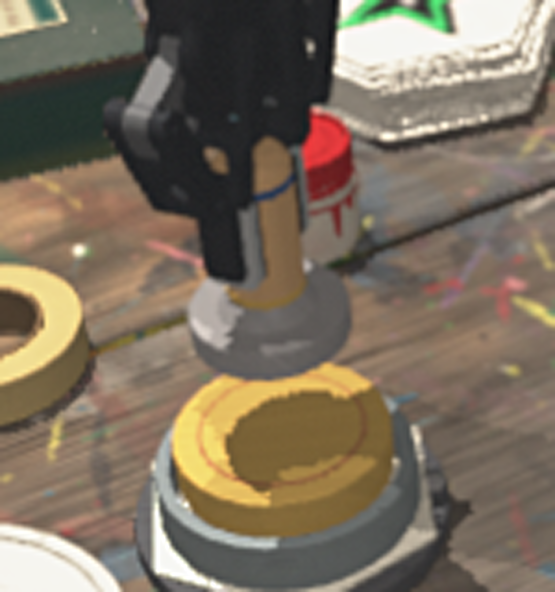

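```bash
python3 - <<'E'
from h import *
s=readout.get_state();c=read_camera("wrist")
x,y,w,h=190,120,180,180
I=c["color"];cv2.imwrite("pics/w5z.png",cv2.resize(I[y:y+h,x:x+w],(600,600),interpolation=cv2.INTER_CUBIC))
M=R.from_euler('xyz',s["tool_rot"]).as_matrix()
P=cloud(c,s);q=P[130:300,190:360].reshape(-1,3)
m=(q[:,2]>.047)&(q[:,2]<.058);pl=q[m];print(m.sum(),pl[:,2].mean())
t=(pl-s["eef_pos"])@M;print("tool y range",t[:,1].min(),t[:,1].max(),"tool z max",t[:,2].max())
hull=cv2.convexHull(pl[:,:2].astype(np.float32)).reshape(-1,2)
tt=(np.c_[hull,np.full(len(hull),.052)]-s["eef_pos"])@M
far=hull[tt[:,2]>.015];print(circ(far))
f=q[(q[:,2]>.105)&(q[:,2]<.120)];t=(f-s["eef_pos"])@M;print("foot",np.median(f[:,2]),t[:,1].min(),t[:,1].max(),t[:,2].max())
E
```

```text
4405 0.05154112490729018
tool y range -0.04582938986751165 0.04174705977211182 tool z max 0.0184056229790506
(array([0.50296561, 0.1198344 ]), np.float64(0.0038801866797454985))
foot 0.11306263312443057 -0.030439861142597793 0.030691530529390824 0.006870509115751108
```

View pics/w5z.png

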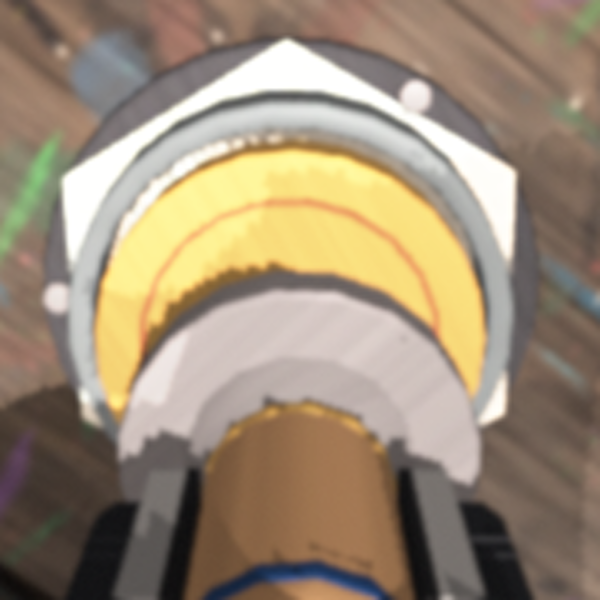

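```bash
python3 - <<'E'
from h import *
s=readout.get_state();c=read_camera("wrist")
M=R.from_euler('xyz',s["tool_rot"]).as_matrix()
k=.3
def T(pts,z): return ((on_z(c,[(190+a*k,120+b*k) for a,b in pts],z,s)-s["eef_pos"])@M*1000)
pl=T([(290,143),(200,167),(150,210),(110,280),(94,345),(380,165),(440,215),(475,290),(487,360)],.052)
print("plate",circ(pl[:,1:]))
r=T([(290,201),(210,220),(165,270),(146,325),(370,215),(410,250),(432,300)],.052);print("ring",circ(r[:,1:]))
zf=s["eef_pos"][2]+.019-.055+.014
f=T([(300,287),(220,303),(160,350),(128,410),(118,460),(380,305),(440,350),(472,410),(480,450)],zf);print("foot",circ(f[:,1:]))
print(zf)
E
```

```text
plate (array([-1.40718254, -0.70785296]), np.float64(43.18272503414551))
ring (array([-1.1377901 , -0.58419224]), np.float64(32.57738961246615))
foot (array([ 0.21209411, -0.45675269]), np.float64(30.20185010320345))
0.11320739372497769
```

```bash
python3 -m handwheel '[10,-1.5,0,0,0,0,20, 15,0,0,0,0,0,20, 12,0,0,0,0,0,20, 7,0,0,0,0,0,20, 4,0,0,0,0,0,20, 4,0,0,0,0,0,20, 4,0,0,0,0,0,20, 0,0,0,0,0,0,20, 0,0,0,0,0,0,20]'
python3 -m handwheel '[1.5,0,0,0,0,0,20, 1.5,0,0,0,0,0,20, 0,0,0,0,0,0,20, 0,0,0,0,0,0,20]'
```

```text
time: 9.82
eef_pos: [0.5297, 0.0904, 0.0797]
tool_rot: [0.113, 1.57, -2.67]
ft_force: [-4.2, -0.1, 4.8]
grip_width: 0.338
time: 10.32
eef_pos: [0.5298, 0.0904, 0.0767]
tool_rot: [0.082, 1.57, -2.701]
ft_force: [-5.9, -1.0, 5.5]
grip_width: 0.336
```

```bash
python3 -m handwheel '[1,0,0,0,0,0,20, 1,0,0,0,0,0,20, 0,0,0,0,0,0,20, 0,0,0,0,0,0,20]'
python3 -m handwheel '[1,0,0,0,0,0,20, 0,0,0,0,0,0,20, 0,0,0,0,0,0,20, 0,0,0,0,0,0,20]'
```

```text
time: 10.82
eef_pos: [0.5299, 0.0905, 0.0754]
tool_rot: [0.494, 1.57, -2.289]
ft_force: [-5.8, -1.0, 10.8]
grip_width: 0.332
time: 11.32
eef_pos: [0.5301, 0.0905, 0.0753]
tool_rot: [0.77, 1.57, -2.013]
ft_force: [-6.7, -1.6, 16.2]
grip_width: 0.329
```

```bash
python3 -m handwheel '[1,0,0,0,0,0,20, 0,0,0,0,0,0,20, 0,0,0,0,0,0,20, 0,0,0,0,0,0,20, 0,0,0,0,0,0,20, 0,0,0,0,0,0,20, 0,0,0,0,0,0,20, 0,0,0,0,0,0,20, 0,0,0,0,0,0,20, 0,0,0,0,0,0,20]'
python3 - <<'E'
from h import *
s=readout.get_state()
x,y,w,h=130,150,150,160
c=read_camera("scene");cv2.imwrite("pics/scene6z.png",cv2.resize(c["color"][y:y+h,x:x+w],None,fx=3.7,fy=3.7,interpolation=cv2.INTER_CUBIC))
c=read_camera("wrist");cv2.imwrite("pics/w6.png",c["color"])
P=cloud(c,s);q=P[130:300,190:360].reshape(-1,3)
for lo,hi in((.03,.046),(.046,.062)):
  m=(q[:,2]>lo)&(q[:,2]<hi);print(m.sum(),np.median(q[m],0))
E
```

```text
time: 12.58
eef_pos: [0.5303, 0.0907, 0.0752]
tool_rot: [0.981, 1.57, -1.802]
ft_force: [-8.8, -1.1, 20.2]
grip_width: 0.337
9374 [0.55573716 0.10593808 0.03832231]
4194 [0.54521152 0.09815152 0.05297983]
```

View pics/scene6z.png

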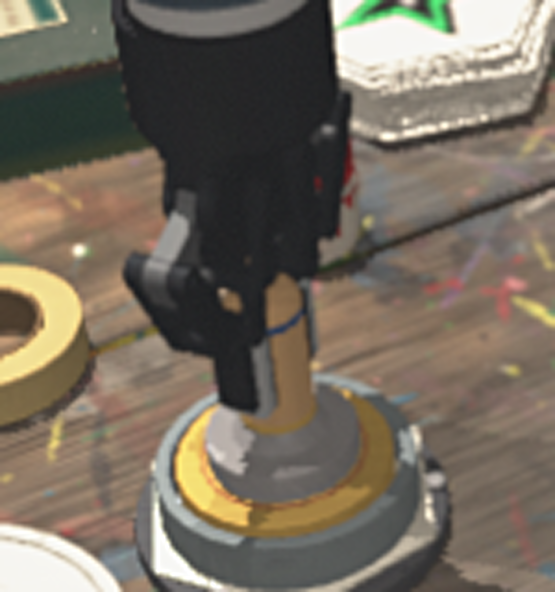

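View pics/w6.png

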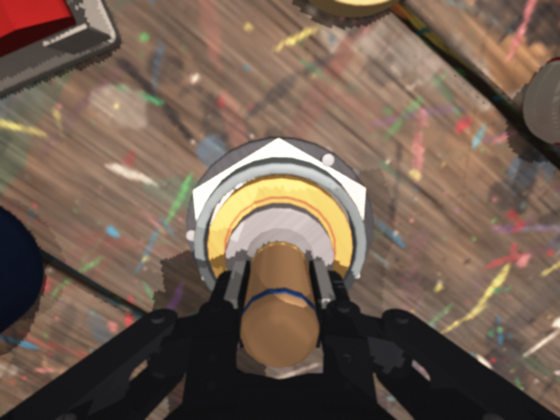

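In both views the plate is down flush with the collar's rim, with an even brass ring round the foot, whose centre is near (279,250) in the wrist view. I'll check that it's level before releasing.

```bash
python3 - <<'E'
from h import *
s=readout.get_state();c=read_camera("wrist");P=cloud(c,s)
hsv=cv2.cvtColor(c["color"],cv2.COLOR_BGR2HSV)
m=cv2.inRange(hsv,(20,90,120),(32,255,255))>0
m[:170]=0;m[275:]=0;m[:,:205]=0;m[:,355:]=0
q=P[m];r=np.hypot(q[:,0]-.53,q[:,1]-.0905);q=q[(r>.033)&(r<.043)&(abs(q[:,2]-.04)<.012)]
a=np.linalg.lstsq(np.c_[q[:,:2]-q[:,:2].mean(0),np.ones(len(q))],q[:,2],rcond=None)[0];print(len(q),a,"tilt deg",np.degrees(np.hypot(*a[:2])),s["time"])
E
python3 -m handwheel '[0,0,0,0,0,0,20, -4,0,0,0,0,0,20, -6,0,0,0,0,0,20, -10,0,0,0,0,0,20, -15,0,0,0,0,0,20, -25,0,0,0,0,0,20, 0,0,0,0,0,0,20, 0,0,0,0,0,0,20]'
```

```text
3472 [-0.01384017 -0.0061842   0.03897031] tilt deg 0.8685455121928726 12.675
time: 13.72
eef_pos: [0.53, 0.0902, 0.132]
tool_rot: [2.8, 1.57, 0.017]
ft_force: [0.2, 0.1, -3.1]
grip_width: 0.335
```

The plate is level within 1° and was held on its stop for about 2 s. Next I'll carry the tamper back to its old bare spot.

```bash
python3 -m handwheel '[0,15,5,0,0,0,20, 0,27,10,0,0,0,20, 0,27,10,0,0,0,20, 0,27,10,0,0,0,20, 0,27,10,0,0,0,20, 0,27,10,0,0,0,20, 0,27,10,0,0,0,20, 0,27,10,0,0,0,20, 0,20,8,0,0,0,20, 0,12,5,0,0,0,20, 0,0,0,0,0,0,20, 0,0,0,0,0,0,20, 0,0,0,0,0,0,20, 20,0,0,0,0,0,20, 25,0,0,0,0,0,20, 25,0,0,0,0,0,20, 15,0,0,0,0,0,20, 0,0,0,0,0,0,20, 0,0,0,0,0,0,20]'
python3 - <<'E'
from h import *
s=readout.get_state();M=R.from_euler('xyz',s["tool_rot"]).as_matrix();print(M[:,0],s["eef_pos"])
c=read_camera("scene");x,y,w,h=240,80,150,150;cv2.imwrite("pics/scene7z.png",cv2.resize(c["color"][y:y+h,x:x+w],None,fx=4,fy=4,interpolation=cv2.INTER_CUBIC))
E
```

```text
time: 16.1
eef_pos: [0.5316, -0.1615, 0.0482]
tool_rot: [2.59, 1.569, -0.193]
ft_force: [0.4, -0.4, -3.5]
grip_width: 0.335
[ 1.93505375e-03 -3.77406887e-04 -9.99998057e-01] [ 0.53156822 -0.16147961  0.04820789]
```

View pics/scene7z.png

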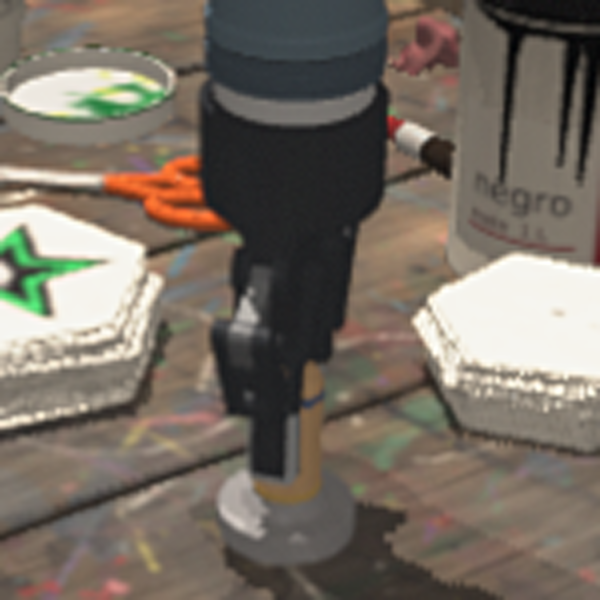

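The tamper is upright, about 12 mm above the table. I'll lower it slowly until the force changes.

```bash
python3 -m handwheel '[5,0,0,0,0,0,20, 4,0,0,0,0,0,20, 2,0,0,0,0,0,20, 1,0,0,0,0,0,20, 0,0,0,0,0,0,20, 0,0,0,0,0,0,20]'
```

```text
time: 16.9
eef_pos: [0.5302, -0.1615, 0.0357]
tool_rot: [-0.256, 1.57, -3.039]
ft_force: [-2.6, 0.9, 4.3]
grip_width: 0.335
```

Contact: the force went from −3.5 N to +4.3 N. Now open and retreat straight up.

```bash
python3 -m handwheel '[0,0,0,0,0,0,50, 0,0,0,0,0,0,85, 0,0,0,0,0,0,85, 0,0,0,0,0,0,85, 0,0,0,0,0,0,85, 0,0,0,0,0,0,85, 0,0,0,0,0,0,85, -10,0,0,0,0,0,85, -20,0,0,0,0,0,85, -30,0,0,0,0,0,85, -35,0,0,0,0,0,85, -35,0,0,0,0,0,85, 0,0,0,0,0,0,85, 0,0,0,0,0,0,85, 0,0,0,0,0,0,85]'
python3 - <<'E'
from h import *
s=readout.get_state();c=read_camera("wrist")
c2=read_camera("scene");cv2.imwrite("pics/s8.png",np.hstack([cv2.resize(c2["color"][y:y+h,x:x+w],(400,400)) for x,y,w,h in[(265,155,90,90),(155,230,110,110)]]))
cv2.imwrite("pics/w8.png",c["color"])
P=cloud(c2);q=P[240:310,165:250].reshape(-1,3);m=(q[:,2]>.035)&(q[:,2]<.06);print("plate z",np.median(q[m][:,2]), np.percentile(q[m][:,2],80))
print(s["time"])
E
```

```text
time: 18.77
eef_pos: [0.5294, -0.1612, 0.1643]
tool_rot: [-0.639, 1.568, 2.862]
ft_force: [-0.4, -0.0, 0.0]
grip_width: 0.998
plate z 0.05125365715371366 0.05238247363757742
18.775
```

View pics/s8.png

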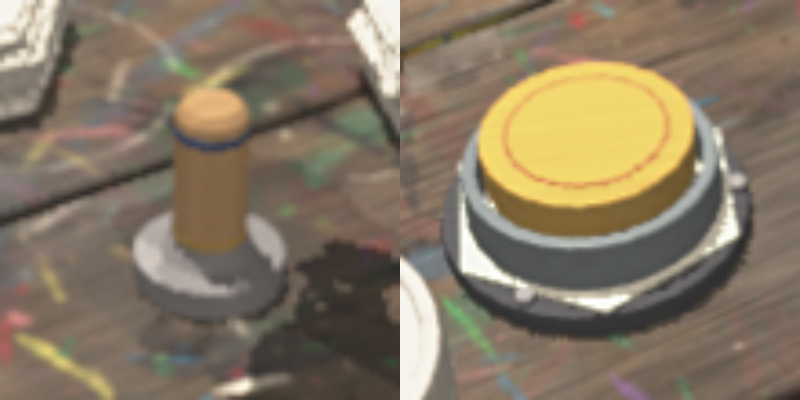

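View pics/w8.png

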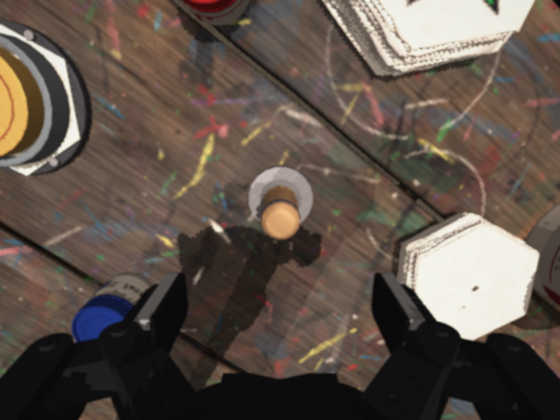

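The tamper stands upright and free on bare table, foot at (280,197) in the wrist view. The plate is sprung up and the gripper is well clear, so I'm handing in.

```bash
python3 -c "
from workcell import arm
print(arm.sign_off())"
```

```text
the job is handed in; nothing more can be done
None
```

The job is done and handed in at about 18.8 s of the 48 s allowed; hand-in reports no verdict.

- **Pressing:** I gripped the tamper by its handle and set it about 1.5 mm or less from the plate's middle. I pressed the plate onto its stop with about 20 N and held it there for about 2 s. A plane fit to the camera depths put the plate about 39 mm above the table, tilted about 0.9°.
- **Placing:** I stood the tamper back on bare table near (0.53, -0.16), about 250 mm from the embosser, then let go and backed off straight up.
- **Last checks:** The tamper looked upright and untouched, the plate was back up at about 51–52 mm, and the wrist force read about zero.
- **Disagreements:** The scene and top cameras differed by about 3–7 mm on positions. I used the wrist camera to centre the foot on the plate. The depth reading of the pressed plate was about 1 mm below its stated 40 mm height.

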